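# Lock the vial turntable

## Robot

A 6-joint arm with a two-finger parallel gripper is mounted at the origin on the work surface. World frame = base frame: x ahead of the robot, y to its left, z up, the work surface at z = 0. Lengths are in mm, angles in rad, forces in N, time in s.
With the tool pointing down it reaches from about 300 to 850 mm from the base axis. Payload 4.2 kg.
Tool frame: the origin (TCP) lies on the centre line of the jaws, within the pads' length; the fingertips stand 22 mm ahead of it and the grasp point (between the pads) lies 3 mm ahead of it (manip.tcp_to_tips is the distance from the TCP to the fingertips, in mm); x points along the fingers, y is the direction in which the jaws open and shut, and the axes are right-handed (so a half turn about x gives the same grasp; the last joint's range is limited). The gripper opens to 91 mm and grips with 3 to 60 N. Pads are 32 mm wide; open, the fingers measure 118 mm over their backs; the gripper's body (76 mm by 178 mm) begins 60 mm behind the grasp point.
Start: joints at [-1.241, 0.32, 1.565, -0, 1.257, -0.02], TCP at [197.061, -540.192, 235.976] pointing down, gripper open.
Joint ranges: [-3.11, 3.11], [-0.84, 2.01], [0.21, 2.61], [-1.34, 4.49], [0.05, 2.63], [-2.56, 2.56]. Speed limits (rad/s): [2.57, 2.57, 3.14, 3.14, 3.14, 3.14].

## Interface

Orientations are given as [roll, pitch, yaw] about the fixed x, y, z axes, in that order (R = Rz(yaw) Ry(pitch) Rx(roll)).
In Python, from bench import manip gives the robot as it stands.
- The arm moves only by the tool move_arm, never from a script. Its argument "deltas" is a list of rows, each an object with "translation": the shift along the world's x, y, z in units of 100 mm (1.0 is 100 mm), a list of three; "angular": the turn, a rotation vector about the world's x, y, z in units of 180 degrees (1.0 is 180 degrees), a list of three; "claw": the opening in per cent of the stroke, from 0 (shut) to 100 (fully open). In form: [{"translation": [x, y, z], "angular": [rx, ry, rz], "claw": claw}, ...]. A call has exactly 5 rows; each row is the pose to reach, as a shift and turn from the pose commanded when the call began, turning the shorter way round; what a row does not reach only later rows make up. A row lasts 1/8 s, in which the tool goes at most 62.5 mm and 10.7 degrees, less where a joint would pass 70% of its speed; a pose out of reach is approached as far as the arm can. A call with a number of a shift or a turn outside -1 to 1 is refused whole. A call with a gripper value outside its range is refused whole. The fingers move at their own pace and stop on an object; "force" is the grip in N (left out, the last holds). Time passes only in rows, so rows that repeat a pose let the fingers close, or fill a call up. It gives the time, the measured TCP pose, the force and the opening at its end, in the units of the state.
- manip.state(): the state, without advancing time (a new reading comes with each control period).
- manip.snapshot(name): name is "scene" or "top" or "wrist"; returns a dict with "frame" (400x640x3 uint8, red, green, blue), "depth" (400x640 float32, mm along the optical axis (not along the pixel's ray), 0 where there is no reading), "intrinsics" (3x3 intrinsics, pixels), "rvec" (rotation vector, rad) and "tvec" (3), from world to camera coordinates, as OpenCV has them. Camera axes: x right, y down, z forward; pixel columns grow to the right and rows downward; lengths in mm; the calibration is good to about 2 mm. A picture is of the moment at which its call begins.
- manip.sign_off(): hands the job in, once; it reports no verdict.
The state is a dict: "time_s": time; "joints": joint angles; "joint_vel": joint speeds; "tau": joint torques, N m; "ee_pos": TCP position; "orientation": TCP orientation; "force": force on the tool from outside, world axes, zero at the start; "moment": the same for the moment, N m; "finger_gap": opening from 0.0 (shut) to 1.0 (fully open).
Only numpy, scipy, OpenCV 4.12 (cv2) and the standard library are available. Lean on these libraries where they do the work, as an engineer would, in place of code of your own. Each camera call takes 0.05 s, during which the arm holds its last target.

## Task

Lock the hand-turned vial turntable for cleaning: push its dial round by the black finger post until the slot in the steel rim stands in front of the lock bar, then push the lock bar through the slot, fully home, so that its upright push plate comes up against the bar's guide. Do not knock over, shift or pick up the vials standing on the deck or the other things lying around on the bench.

Things in the scene. Friction and masses are not known exactly. Their poses are not given: they have to be found in the camera images.
- turntable: low white housing fixed on the bench, aluminium deck 60 mm above it. Origin on the bench below the dial's axis; z up; y points from that axis along the lock bar to its push plate. Deck: x -115 to 115, y -115 to 260 mm. Bar guide: aluminium block 45 mm wide, y 112 to 178 mm, top 26.5 mm above the deck. Small black sensor, top 30 mm above the deck, at x -90, y -90 mm.
- dial_centre (a point): on the dial's vertical axis, top of its white plate, 92 mm above the bench. Dial: steel rim disc of radius 100 mm (68 to 80 mm above the bench), on it a white plate of radius 78 mm (80 to 92 mm) with flat empty nests, a hub (radius 20, height 10 mm) and the finger post. It turns either way without end against a steady friction (2 N at the post) and stays where it is left.
- slot_mouth (a point): middle of the mouth of the one slot in the steel rim disc: on the rim, 100 mm from the axis, 74 mm above the bench. The slot is radial, 18 mm wide, with rounded corners, seen as a gap 22 mm long outside the white plate, exactly opposite the finger post. Lined up when this point lies on the turntable's +y axis within about 5 mm; the bar's round nose then draws the dial true.
- finger_post (a point): centre, half-way up, of the upright black finger post on the white plate: diameter 16 mm, height 35 mm, 92 to 127 mm above the bench, 58 mm from the dial's axis, exactly opposite the slot. Pushed sideways it turns the dial.
- push_plate (a point): centre of the outer face (turned away from the dial) of the upright steel push plate on the outer end of the lock bar: 40 mm wide across the bar, 8 mm thick, from 66 to 108 mm above the bench; the point is 92 mm above the bench. It is pushed towards the dial, along the turntable's -y.
- bar_nose (a point): tip of the lock bar's round nose, 74 mm above the bench. The flat steel bar, 14 mm wide and 12 mm thick, slides in its guide along the turntable's y. The tip stands 3 to 8 mm outside the disc's rim at the start and meets the rim if the slot is not in front of it.
- lock_bar (a joint): how far the lock bar is pushed towards the dial, m: 0 fully drawn out (0 to 0.005 at the start), 0.044 home at its stop, with the push plate's inner face at the guide. It slides against a friction of about 3 N and stays where it is left.
- vial_a_mid (a point): a clear glass vial with a paper band and a violet flip cap, 21 mm across and 41 mm tall, standing loose on the turntable's deck beside the lock bar's guide; the point is at its centre. Not to be disturbed.
- vial_b_mid (a point): a clear glass vial with a paper band and a violet flip cap, 21 mm across and 41 mm tall, standing loose on the turntable's deck beside the lock bar's guide; the point is at its centre. Not to be disturbed.
- vial_c_mid (a point): a clear glass vial with a paper band and a violet flip cap, 21 mm across and 41 mm tall, standing loose on the turntable's deck beside the lock bar's guide; the point is at its centre. Not to be disturbed.
- tape_roll: a roll of brown packing tape lying flat, 96 mm across, 48 mm tall, loose on the bench; origin at the centre of its underside. Not to be disturbed.
- cap_jar: a clear jar with a white lid, 64 mm across, 85 mm tall, loose on the bench; origin at the centre of its underside. Not to be disturbed.
- marker: a grey marker pen with a black cap, 135 mm long along its x, 14 mm thick, lying loose on the bench; origin at the middle of its underside. Not to be disturbed.
- cold_brick: a pale hard plastic cold brick, 95 x 165 x 30 mm, lying loose on the bench; origin at the centre of its underside. Not to be disturbed.

How it is judged:
By the outcome, as a careful person would: the job done as asked, in the order asked, and still so for the second after the job is handed in, with the robot touching nothing.
It also fails if it takes over 56 s, if anything falls off the work surface, if the arm or the gripper's body presses on something with over 40 N, if the wrist force passes 120 N, or if a joint passes its speed limit or range.

## Working session

There is one attempt and no reset: what is moved stays moved. The work goes in short steps, Python scripts to look and compute and a tool call to move; the robot and the scene stay as the last step left them, time stands still between calls to the robot, and variables do not carry over. Pictures are saved under pics/ and viewed, and the job is handed in when it is done.

Besides the shell and the picture viewer there is one more tool, called as name(argument=value, ...) on one line, values as JSON. move_arm: Moves the arm, as the interface text tells. Shifts and turns lie within -1 to 1; 1 stands for 100 mm of shift or 180 degrees of turn. Its arguments: {"type":"object","properties":{"deltas":{"type":"array","items":{"type":"object","properties":{"translation":{"type":"array","items":{"type":"number"}},"angular":{"type":"array","items":{"type":"number"}},"claw":{"type":"number"}}}},"force":{"type":"number"}},"required":["deltas"]}

```bash
mkdir -p pics
python3 - <<'E'
from bench import manip
import cv2,pickle
for n in ["top","scene"]:
    s=manip.snapshot(n); pickle.dump(s,open(n+'.pkl','wb'))
    cv2.imwrite(f'pics/{n}0.png',s['frame'][:,:,::-1])
    print(n,s['intrinsics'],s['rvec'],s['tvec'])
print(manip.state())
E
```

```text
top [[516.63836345   0.         318.54746182]
 [  0.         516.63836345 200.05739202]
 [  0.           0.           1.        ]] [ 2.1778398  -2.20464735  0.07088602] [ -39.39605832  542.55444081 1438.04736396]
scene [[381.70610037   0.         318.56765957]
 [  0.         381.70610037 199.60751249]
 [  0.           0.           1.        ]] [ 1.93084497  1.34719099 -0.60899616] [-175.40603307 -292.11774693 1473.59337129]
{'time_s': 0.1, 'joints': array([-1.24094699e+00,  3.20224838e-01,  1.56553301e+00,  1.76342436e-05,
        1.25740516e+00, -1.99996596e-02]), 'joint_vel': array([-6.52930135e-05, -7.87143285e-04, -2.54701531e-03,  2.40289657e-03,
        9.73431716e-04, -9.23750472e-04]), 'tau': array([-7.48222155e-04, -4.13336778e+01, -2.32512474e+01,  7.27651594e-02,
        4.21868311e-02, -6.96172037e-05]), 'ee_pos': array([ 196.95771051, -539.77900148,  235.21545516]), 'orientation': array([-1.60147266,  1.56922588,  1.88996355]), 'force': array([ 0.12500377,  0.31912915, -0.58741573]), 'moment': array([0.03674301, 0.03404366, 0.00051048]), 'finger_gap': 1.0002054195013703}
```

View pics/top0.png

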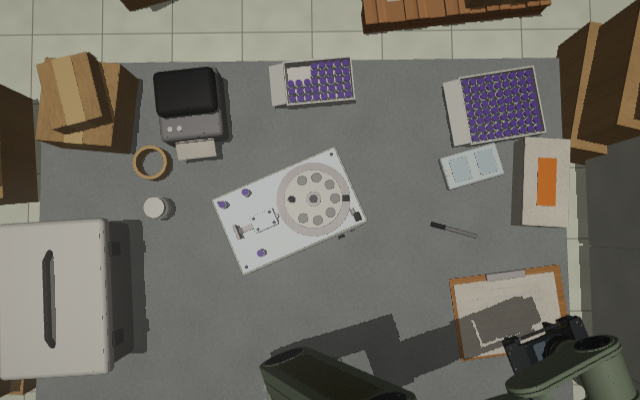

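View pics/scene0.png

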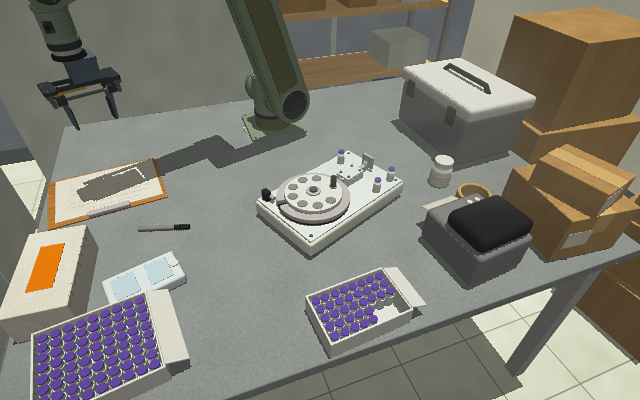

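Run:
```python
import cv2
a=cv2.imread('pics/top0.png')[140:280,205:375];cv2.imwrite('pics/topz.png',cv2.resize(a,None,fx=4.2,fy=4.2,interpolation=cv2.INTER_CUBIC))
a=cv2.imread('pics/scene0.png')[140:260,245:415];cv2.imwrite('pics/scenez.png',cv2.resize(a,None,fx=4.5,fy=4.5,interpolation=cv2.INTER_CUBIC))
```

```text
(no output)
```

View pics/topz.png

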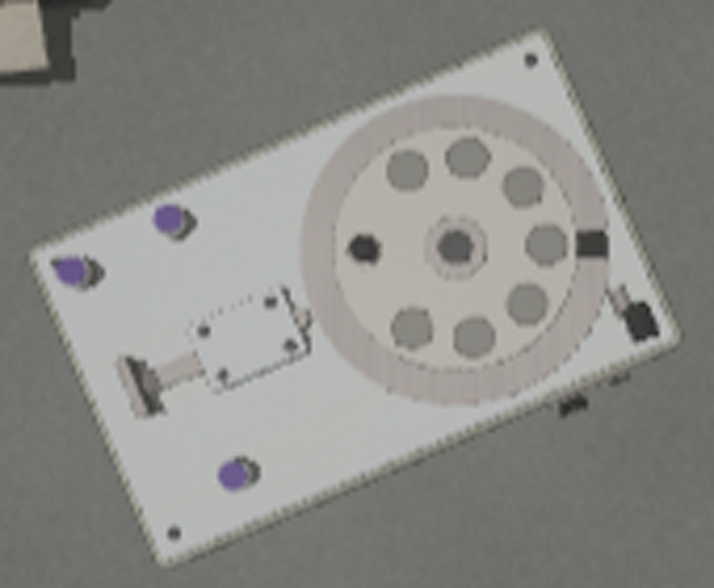

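View pics/scenez.png

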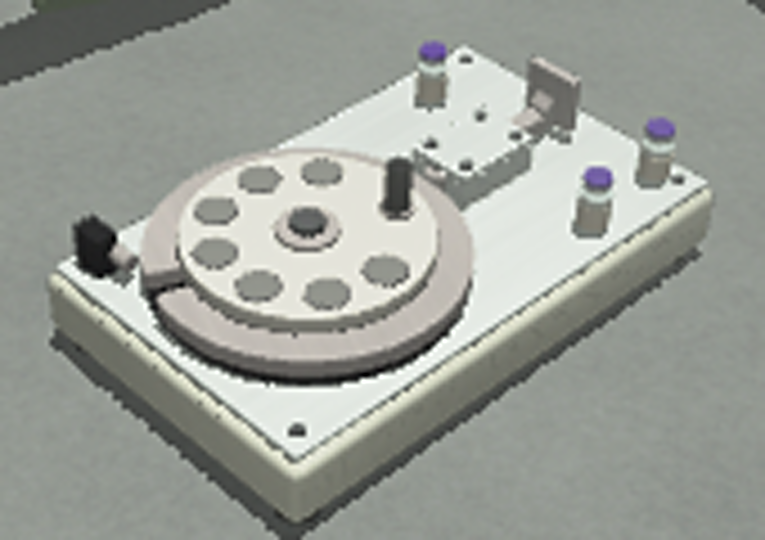

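```bash
cat > h.py <<'E'
import numpy as np,cv2,pickle
def cast(s,uv,z):
    R=cv2.Rodrigues(s['rvec'])[0];K=s['intrinsics'];t=np.array(s['tvec']).ravel()
    d=(R.T@np.linalg.inv(K)@np.array([uv[0],uv[1],1.]));c=-R.T@t
    return c+d*(z-c[2])/d[2]
def blobs(m,lo=4):
    n,l,st,ce=cv2.connectedComponentsWithStats(m.astype('uint8'))
    return [(st[i,4],ce[i],st[i,:4]) for i in range(1,n) if st[i,4]>=lo]
E
python3 - <<'E'
from h import *
s=pickle.load(open('top.pkl','rb'));f=s['frame'].astype(int)
g=f.sum(2)/3
box=np.zeros(g.shape,bool);box[140:285,205:375]=1
m=((g>150)&box).astype('uint8');m=cv2.morphologyEx(m,cv2.MORPH_CLOSE,np.ones((9,9)))
c=max(cv2.findContours(m,0,1)[0],key=cv2.contourArea)
r=cv2.minAreaRect(c);b=cv2.boxPoints(r);print(r)
P=np.array([cast(s,p,60)[:2] for p in b]);print(P,np.linalg.norm(P-np.roll(P,-1,0),axis=1))
print('dark');
for a,ce,st in blobs((g<75)&box): print(a,ce,st,cast(s,ce,80)[:2],cast(s,ce,127)[:2])
print('violet')
for a,ce,st in blobs((f[:,:,2]-f[:,:,1]>30)&box): print(a,ce,cast(s,ce,101)[:2])
R=cv2.Rodrigues(s['rvec'])[0];print('cam',-R.T@np.array(s['tvec']).ravel())
d=s['depth']
for z0,z1 in [(77,83),(89,95),(100,110),(122,130)]:
    pass
K=s['intrinsics'];v,u=np.mgrid[:400,:640];X=np.stack([(u-K[0,2])/K[0,0]*d,(v-K[1,2])/K[1,1]*d,d],-1)
W=(X-np.array(s['tvec']).ravel())@R
z=np.where(box,W[...,2],0)
for lo,hi in [(75,84),(86,97),(98,113),(118,135)]:
    for a,ce,st in blobs((z>lo)&(z<hi),6): print(lo,a,ce,W[int(ce[1]),int(ce[0])] , cast(s,ce,(lo+hi)/2)[:2])
np.save('W.npy',W)
E
```

```text
((288.1315002441406, 210.20748901367188), (80.24479675292969, 133.92111206054688), 66.47679138183594)
[[ 542.69954748  248.56304557]
 [ 685.88949234  -88.86294773]
 [ 482.58933983 -173.33014596]
 [ 342.03808633  161.77626169]] [366.551035   220.14917576 363.38816617 218.62517661]
dark
174 [217.97126437 149.28735632] [205 140  26  20] [679.21519441 224.90256263] [671.52735376 215.88873603]
33 [345.63636364 197.72727273] [343 195   6   6] [ 543.52075779 -118.90189578] [ 540.42456962 -116.28200594]
27 [291.25925926 198.85185185] [289 196   6   6] [542.26494076  27.6281894 ] [539.21124715  25.28976815]
48 [357.16666667 216.0625    ] [354 212   8   9] [ 493.73868981 -149.13947178] [ 492.32703612 -145.49639746]
5 [236.6 227.4] [236 226   2   4] [467.27415669 174.98867373] [466.75801458 167.66384219]
10 [239.6 234.5] [238 231   4   7] [448.16114528 166.9949485 ] [448.29175265 159.94061006]
20 [341.05 235.9 ] [338 234   7   5] [ 441.06310749 -105.00288304] [ 441.43389953 -102.85331046]
violet
31 [244.5483871  191.58064516] [561.74965181 150.38795717]
31 [221.41935484 203.93548387] [529.64864
[... 1648 characters left out ...]
       230.83333333] [460.15802626 166.76873599  91.90907359] [457.94693775 166.83675217]
98 32 [244.25    192.09375] [561.11416568 152.67161799  95.16455613] [560.03664325 150.55064364]
98 51 [313.07843137 198.35294118] [542.44191634 -31.11738793 101.34033849] [541.22900792 -31.34541302]
98 26 [221.53846154 204.38461538] [529.58639237 213.20373926  99.31406459] [528.20120703 210.63244351]
98 51 [236.1372549 232.2745098] [454.92331291 173.07525709 102.62536913] [454.1913199  172.26437708]
98 35 [260.         253.08571429] [398.93918691 110.15025317 101.82626328] [398.85766577 109.74398891]
118 29 [290.62068966 199.06896552] [539.0430338   28.71362161 124.24488301] [538.69754834  26.98191099]
```

Run:
```python
from h import *
from bench import manip
from scipy.spatial.transform import Rotation as Ro
s=manip.state();R=Ro.from_euler('xyz',s['orientation']).as_matrix();print(R.round(3),manip.tcp_to_tips,s['time_s'])
print('jawdir',np.degrees(np.arctan2(R[1,1],R[0,1])), 'j1',np.degrees(s['joints'][0]))
# top view plate ellipse centre
t=pickle.load(open('top.pkl','rb'))
W=np.load('W.npy');z=W[...,2];m=(z>86)&(z<98)
# near dial only
q=W[m];q=q[np.hypot(q[:,0]-540,q[:,1]+31)<90];(c,r)=cv2.minEnclosingCircle(q[:,:2].astype('float32'));print(c,r,q.mean(0))
m=(z>64)&(z<84);q=W[m];q=q[np.hypot(q[:,0]-540,q[:,1]+31)<110];(c,r)=cv2.minEnclosingCircle(q[:,:2].astype('float32'));print(c,r)
```

```text
[[-0.     0.343 -0.939]
 [ 0.001 -0.939 -0.343]
 [-1.    -0.002 -0.   ]] 22.0 0.1
jawdir -69.95543888064272 j1 -71.10102489804433
(542.3604125976562, -36.73542022705078) 83.60972595214844 [539.92400773 -31.50959995  91.79114261]
(540.1622924804688, -31.283245086669922) 109.36439514160156
```

move_arm(deltas=[{"translation": [0.1,0.15,0],"angular": [0,0,0.016],"claw": 34},{"translation": [0.25,0.4,0],"angular": [0,0,0.032],"claw": 34},{"translation": [0.35,0.6,0],"angular": [0,0,0.048],"claw": 34},{"translation": [0.5,0.8,0],"angular": [0,0,0.064],"claw": 34},{"translation": [0.6,1.0,0],"angular": [0,0,0.08],"claw": 34}], force=20)

```text
time_s: 0.72
ee_pos: [257.8, -438.6, 236.0]
orientation: [1.996, 1.571, -0.54]
force: [-0.3, -0.5, -0.5]
finger_gap: 0.485
```

move_arm(deltas=[{"translation": [0.12,0.2,0],"angular": [0,0,0.016],"claw": 34},{"translation": [0.24,0.4,0],"angular": [0,0,0.032],"claw": 34},{"translation": [0.36,0.6,0],"angular": [0,0,0.048],"claw": 34},{"translation": [0.48,0.8,0],"angular": [0,0,0.064],"claw": 34},{"translation": [0.6,1.0,0],"angular": [0,0,0.08],"claw": 34}])

```text
time_s: 1.35
ee_pos: [317.4, -338.7, 236.0]
orientation: [1.085, 1.571, -1.201]
force: [-0.0, -0.1, -0.4]
finger_gap: 0.341
```

move_arm(deltas=[{"translation": [0.12,0.2,0],"angular": [0,0,0.016],"claw": 34},{"translation": [0.24,0.4,0],"angular": [0,0,0.032],"claw": 34},{"translation": [0.36,0.6,0],"angular": [0,0,0.048],"claw": 34},{"translation": [0.48,0.8,0],"angular": [0,0,0.064],"claw": 34},{"translation": [0.6,1.0,0],"angular": [0,0,0.08],"claw": 34}])

```text
time_s: 1.98
ee_pos: [377.2, -238.8, 236.0]
orientation: [1.089, 1.571, -0.945]
force: [0.3, -0.5, -0.8]
finger_gap: 0.339
```

move_arm(deltas=[{"translation": [0.12,0.2,0],"angular": [0,0,0.016],"claw": 34},{"translation": [0.24,0.4,0],"angular": [0,0,0.032],"claw": 34},{"translation": [0.36,0.6,0],"angular": [0,0,0.048],"claw": 34},{"translation": [0.48,0.8,0],"angular": [0,0,0.064],"claw": 34},{"translation": [0.6,1.0,0],"angular": [0,0,0.08],"claw": 34}])

```text
time_s: 2.6
ee_pos: [437.0, -138.8, 236.0]
orientation: [0.853, 1.571, -0.93]
force: [0.3, 1.2, -0.2]
finger_gap: 0.34
```

move_arm(deltas=[{"translation": [0.12,0.2,0],"angular": [0,0,0.016],"claw": 34},{"translation": [0.24,0.4,0],"angular": [0,0,0.032],"claw": 34},{"translation": [0.36,0.6,0],"angular": [0,0,0.048],"claw": 34},{"translation": [0.48,0.8,0],"angular": [0,0,0.064],"claw": 34},{"translation": [0.6,1.0,0],"angular": [0,0,0.08],"claw": 34}])

```text
time_s: 3.22
ee_pos: [496.9, -38.9, 236.0]
orientation: [0.664, 1.571, -0.867]
force: [-0.1, -1.0, 1.0]
finger_gap: 0.342
```

move_arm(deltas=[{"translation": [0.1,0.16,0],"angular": [0,0,0.016],"claw": 34},{"translation": [0.2,0.32,-0.1],"angular": [0,0,0.032],"claw": 34},{"translation": [0.3,0.5,-0.25],"angular": [0,0,0.05],"claw": 34},{"translation": [0.42,0.66,-0.4],"angular": [0,0,0.083],"claw": 34},{"translation": [0.42,0.66,-0.5],"angular": [0,0,0.083],"claw": 34}])

```text
time_s: 3.85
ee_pos: [539.0, 26.9, 184.0]
orientation: [-1.836, 1.569, -3.109]
force: [-0.3, -0.4, 0.2]
finger_gap: 0.342
```

```bash
cat > look.py <<'E'
import sys
from h import *
from bench import manip
from scipy.spatial.transform import Rotation as Ro
n=sys.argv[1];ims=[]
for c,(y0,y1,x0,x1) in {'top':(140,280,205,375),'wrist':(0,400,0,640),'scene':(130,270,245,415)}.items():
    if len(sys.argv)>2 and c not in sys.argv[2]: continue
    s=manip.snapshot(c);pickle.dump(s,open(c+'.pkl','wb'))
    a=s['frame'][y0:y1,x0:x1,::-1];f=600/a.shape[1];cv2.imwrite(f'pics/{c}_{n}.png',cv2.resize(a,None,fx=f,fy=f,interpolation=2))
s=manip.state();R=Ro.from_euler('xyz',s['orientation']).as_matrix()
print(s['time_s'],s['ee_pos'],'jaw',np.degrees(np.arctan2(R[1,1],R[0,1])),s['joints'].round(2),s['force'].round(1),R[:,0].round(3))
E
python3 look.py a
```

```text
4.0 [538.24020671  25.52153751 185.00985677] jaw 16.938353489193812 [ 0.03  0.3   1.73 -0.    1.12 -0.27] [0.5 0.4 0.4] [-0.002 -0.    -1.   ]
```

View pics/wrist_a.png

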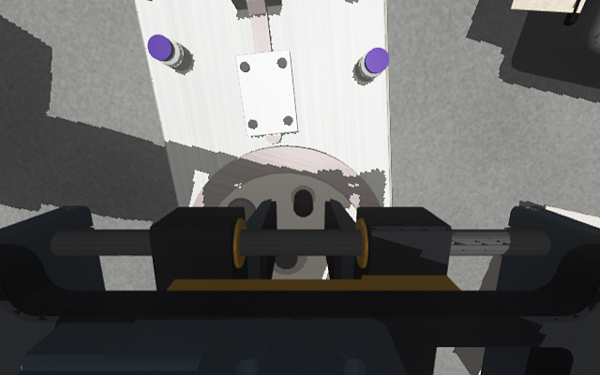

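View pics/scene_a.png

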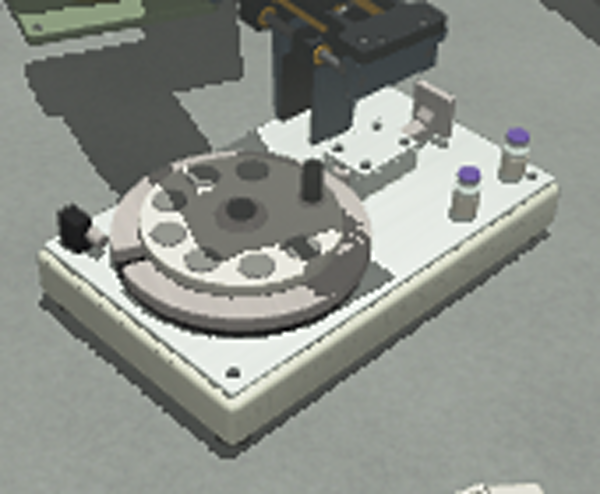

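Run:
```python
from h import *
s=pickle.load(open('wrist.pkl','rb'))
for p in [(302,194),(302,190),(302,198)]: print(cast(s,np.array(p)*640/600,127))
t=pickle.load(open('wrist.pkl','rb'));f=s['frame'].sum(2)/3
print(f[195:235,322].astype(int), f[208,305:345].astype(int))
```

```text
[534.59688059  37.57769037 127.        ]
[533.6691997   40.59828938 127.        ]
[535.53105753  34.53593972 127.        ]
[118 118 110  93  90  94  86  53  30  32  30  31  30  30  30  31  31  28
  31  31  32  30  30  29  28  27  28  27  27  26  27  25  26  24  23  18
  62 103 114 111] [115 115 115 113 115 111  87  92  86  48  26  29  29  27  30  32  28  30
  30  30  31  30  30  30  31  29  29  53  94  92  93 108 115 115 115 117
 114 116 116 115]
```

Run:
```python
from h import *
s=pickle.load(open('wrist.pkl','rb'))
R=cv2.Rodrigues(s['rvec'])[0];print('cam',-R.T@np.array(s['tvec']).ravel())
for xy in [(538.8,26.5),(538,30)]:
  P=np.array([[xy[0],xy[1],92],[xy[0],xy[1],127]]);print(cv2.projectPoints(P,s['rvec'],np.array(s['tvec']),s['intrinsics'],None)[0].reshape(-1,2))
# row/col bounding of dark post
print(cast(s,(323.5,222),127),cast(s,(323.5,211),92),cast(s,(323.5,211),127))
```

```text
cam [518.91748125  88.67213269 331.75511343]
[[323.042679   210.0142551 ]
 [323.18426857 222.63902312]]Traceback (most recent call last):
  File "<stdin>", line 5, in <module>
cv2.error: OpenCV(4.12.0) /io/opencv/modules/calib3d/src/calibration_base.cpp:1490: error: (-215:Assertion failed) npoints >= 0 && (depth == CV_32F || depth == CV_64F) in function 'projectPoints'
```

move_arm(deltas=[{"translation": [0,0,-0.15],"angular": [0,0,0],"claw": 34},{"translation": [0,0,-0.3],"angular": [0,0,0],"claw": 34},{"translation": [0,0,-0.45],"angular": [0,0,0],"claw": 34},{"translation": [0,0,-0.58],"angular": [0,0,0],"claw": 34},{"translation": [0,0,-0.65],"angular": [0,0,0],"claw": 34}])

```text
time_s: 4.62
ee_pos: [538.6, 25.8, 119.8]
orientation: [-1.84, 1.569, -3.114]
force: [0.4, -0.9, 0.2]
finger_gap: 0.342
```

```bash
python3 look.py b scene
python3 - <<'E'
import numpy as np
# commanded path: cage centre angle phi, about C radius 58
C=np.array([540.3,-31.0]);r=58
phi=91.8
for k in range(5):
    p0=C+r*np.array([np.cos(np.radians(phi)),np.sin(np.radians(phi))])
    for i in range(1,6):
        a=np.radians(phi-6.6*i);p=C+r*np.array([np.cos(a),np.sin(a)]);print(k,((p-p0)/100).round(3),round(-6.6*i/180*0.92,3))
    phi-=33
print(phi)
E
```

```text
4.675 [538.3602782   25.77834482 119.31095274] jaw 16.97926098509676 [ 0.03  0.37  1.81  0.    0.96 -0.27] [ 0.3 -0.1  0.2] [-0.002 -0.    -1.   ]
0 [ 0.067 -0.002] -0.034
0 [ 0.133 -0.011] -0.067
0 [ 0.197 -0.028] -0.101
0 [ 0.26  -0.052] -0.135
0 [ 0.319 -0.084] -0.169
1 [ 0.055 -0.038] -0.034
1 [ 0.105 -0.082] -0.067
1 [ 0.15  -0.131] -0.101
1 [ 0.189 -0.185] -0.135
1 [ 0.222 -0.244] -0.169
2 [ 0.026 -0.062] -0.034
2 [ 0.044 -0.126] -0.067
2 [ 0.055 -0.192] -0.101
2 [ 0.058 -0.259] -0.135
2 [ 0.053 -0.325] -0.169
3 [-0.012 -0.066] -0.034
3 [-0.032 -0.129] -0.067
3 [-0.059 -0.191] -0.101
3 [-0.092 -0.248] -0.135
3 [-0.132 -0.302] -0.169
4 [-0.046 -0.048] -0.034
4 [-0.097 -0.091] -0.067
4 [-0.153 -0.128] -0.101
4 [-0.213 -0.158] -0.135
4 [-0.275 -0.181] -0.169
-73.2
```

View pics/scene_b.png

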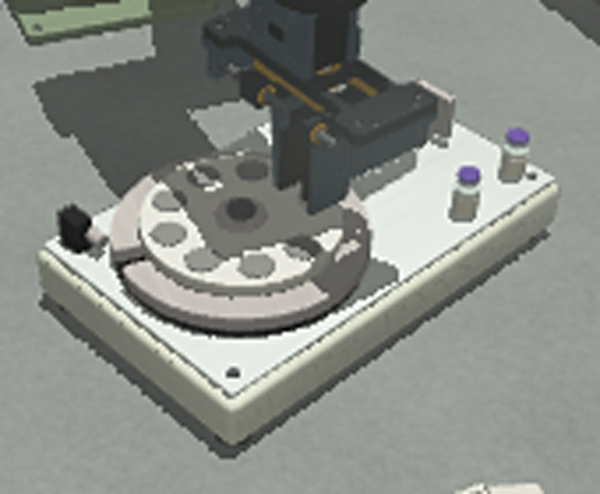

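move_arm(deltas=[{"translation": [0.067,-0.002,0],"angular": [0,0,-0.034],"claw": 34},{"translation": [0.133,-0.011,0],"angular": [0,0,-0.067],"claw": 34},{"translation": [0.197,-0.028,0],"angular": [0,0,-0.101],"claw": 34},{"translation": [0.26,-0.052,0],"angular": [0,0,-0.135],"claw": 34},{"translation": [0.319,-0.084,0],"angular": [0,0,-0.169],"claw": 34}])

```text
time_s: 5.3
ee_pos: [570.2, 18.1, 120.9]
orientation: [-1.864, 1.568, 2.61]
force: [-2.4, 1.8, -0.8]
finger_gap: 0.344
```

```bash
python3 look.py c top,scene
```

```text
5.4 [571.59529812  17.32638023 121.13534222] jaw -13.430545493486871 [ 0.01  0.41  1.74 -0.    0.99  0.24] [-0.5 -0.3 -1. ] [ 0.001 -0.    -1.   ]
```

View pics/scene_c.png

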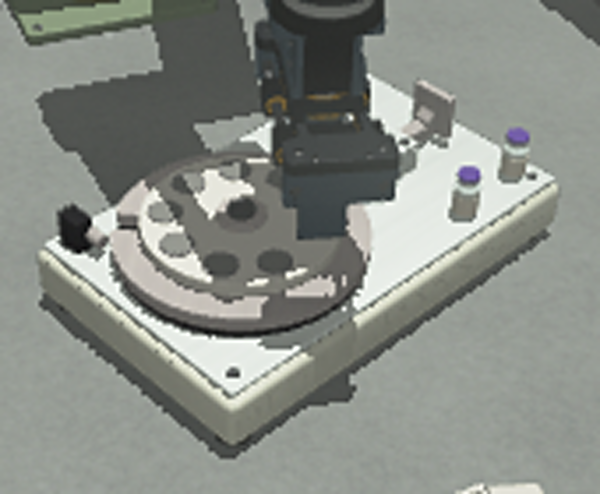

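The slot has moved from (130,258) to (128,220): the dial is turning clockwise as planned, with about 3 N of force. I'll continue.

move_arm(deltas=[{"translation": [0.055,-0.038,0],"angular": [0,0,-0.034],"claw": 34},{"translation": [0.105,-0.082,0],"angular": [0,0,-0.067],"claw": 34},{"translation": [0.15,-0.131,0],"angular": [0,0,-0.101],"claw": 34},{"translation": [0.189,-0.185,0],"angular": [0,0,-0.135],"claw": 34},{"translation": [0.222,-0.244,0],"angular": [0,0,-0.169],"claw": 34}])

```text
time_s: 6.02
ee_pos: [592.9, -6.2, 121.0]
orientation: [-2.033, 1.569, 1.912]
force: [-0.9, 2.3, 0.1]
finger_gap: 0.34
```

move_arm(deltas=[{"translation": [0.026,-0.062,0],"angular": [0,0,-0.034],"claw": 34},{"translation": [0.044,-0.126,0],"angular": [0,0,-0.067],"claw": 34},{"translation": [0.055,-0.192,0],"angular": [0,0,-0.101],"claw": 34},{"translation": [0.058,-0.259,0],"angular": [0,0,-0.135],"claw": 34},{"translation": [0.053,-0.325,0],"angular": [0,0,-0.169],"claw": 34}])

```text
time_s: 6.65
ee_pos: [598.8, -38.8, 121.1]
orientation: [-2.517, 1.569, 0.898]
force: [1.0, 2.9, -1.2]
finger_gap: 0.34
```

```bash
python3 look.py d top,scene
```

```text
6.75 [598.60586419 -39.83898363 121.1660304 ] jaw -74.18915732791368 [-0.09  0.45  1.67 -0.    1.02  1.21] [ 0.  -0.3  0.3] [ 0.001 -0.    -1.   ]
```

View pics/scene_d.png

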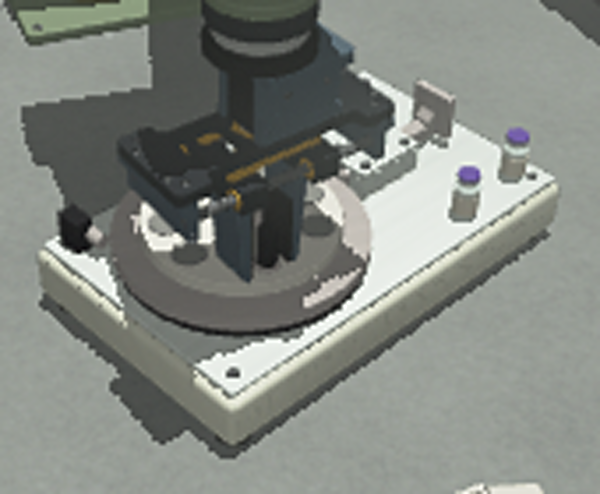

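View pics/top_d.png

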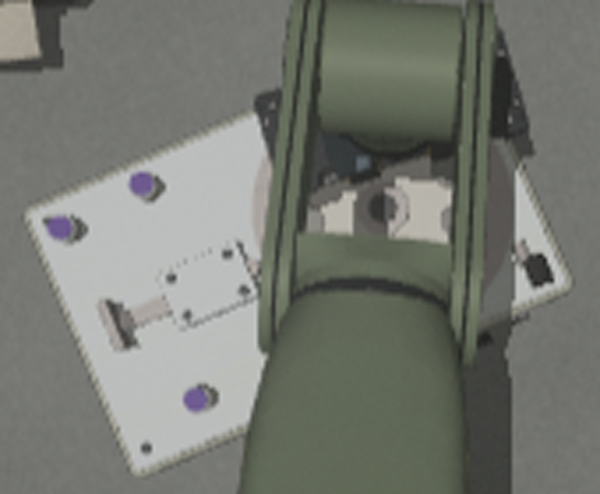

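move_arm(deltas=[{"translation": [-0.012,-0.066,0],"angular": [0,0,-0.034],"claw": 34},{"translation": [-0.032,-0.129,0],"angular": [0,0,-0.067],"claw": 34},{"translation": [-0.059,-0.191,0],"angular": [0,0,-0.101],"claw": 34},{"translation": [-0.092,-0.248,0],"angular": [0,0,-0.135],"claw": 34},{"translation": [-0.132,-0.302,0],"angular": [0,0,-0.169],"claw": 34}])

```text
time_s: 7.38
ee_pos: [585.8, -69.1, 121.2]
orientation: [-2.392, 1.569, 0.493]
force: [-0.2, 2.8, -0.6]
finger_gap: 0.336
```

move_arm(deltas=[{"translation": [-0.046,-0.048,0],"angular": [0,0,-0.034],"claw": 34},{"translation": [-0.097,-0.091,0],"angular": [0,0,-0.067],"claw": 34},{"translation": [-0.153,-0.128,0],"angular": [0,0,-0.101],"claw": 34},{"translation": [-0.213,-0.158,0],"angular": [0,0,-0.135],"claw": 34},{"translation": [-0.213,-0.158,0],"angular": [0,0,-0.135],"claw": 34}])

```text
time_s: 8.0
ee_pos: [563.8, -85.6, 121.2]
orientation: [2.267, 1.57, -1.551]
force: [0.0, 0.3, -0.6]
finger_gap: 0.339
```

```bash
python3 look.py e
```

```text
8.15 [564.10685295 -85.47621222 121.11358995] jaw -128.84431680366598 [-0.17  0.41  1.74 -0.    0.99  2.08] [-1.  -0.1 -0.4] [ 0. -0. -1.]
```

View pics/scene_e.png

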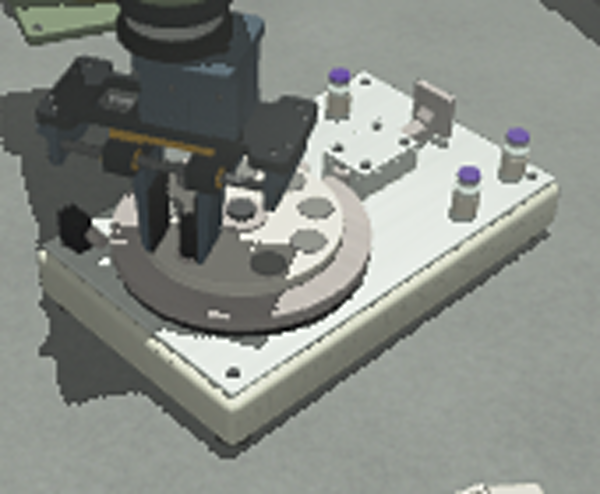

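View pics/wrist_e.png

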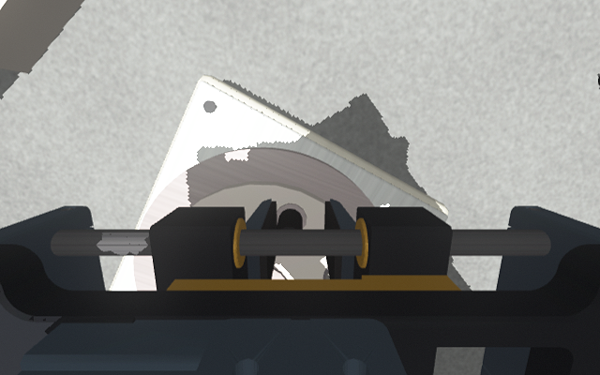

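View pics/top_e.png

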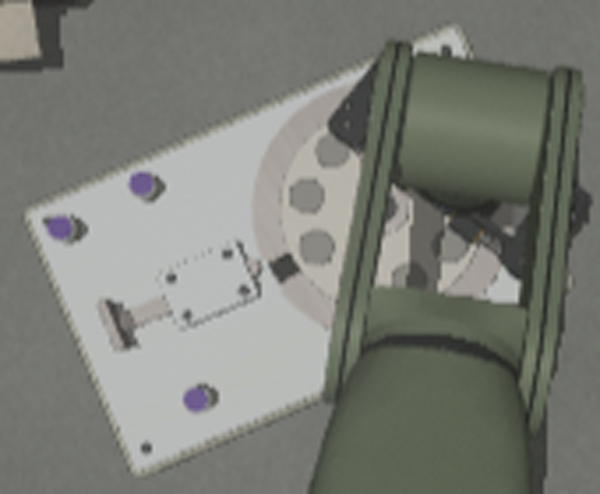

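```bash
cat > slot.py <<'E'
from h import *
s=pickle.load(open('top.pkl','rb'));f=s['frame'].sum(2)/3
C=np.array([540.3,-31.0])
box=np.zeros(f.shape,bool);box[208:225,278:296]=1
for a,ce,st in blobs((f<75)&box):
    p=cast(s,ce,79)[:2]-C;print(a,ce,p,np.hypot(*p),np.degrees(np.arctan2(p[1],p[0])))
m=box&(f<140);w=(140-f)*m
E
python3 slot.py
python3 - <<'E'
from h import *
# bar axis direction: push plate dark / guide centre & nose from ORIGINAL top
s=pickle.load(open('top.pkl','rb'));C=np.array([540.3,-31.0])
# screws on guide in top_e (600/170 scale): 4 screws z=86.5
sc=np.array([[227,254],[172,278],[244,290],[188,315]])*170/600+[205,140]
q=np.array([cast(s,p,86.5)[:2] for p in sc]);print(q,q.mean(0)-C)
d=q.mean(0)-C;print('guide centre ang',np.degrees(np.arctan2(d[1],d[0])),np.hypot(*d))
n=np.array([255,267])*170/600+[205,140];p=cast(s,n,78)[:2]-C;print('nose',np.hypot(*p),np.degrees(np.arctan2(p[1],p[0])))
n=np.array([117,325])*170/600+[205,140];p=cast(s,n,108)[:2]-C;print('plate',np.hypot(*p),np.degrees(np.arctan2(p[1],p[0])))
E
```

```text
30 [285.16666667 215.2       ] [-41.84117298  75.46378345] 86.28711588928658 119.00633884150162
[[507.38200384  86.34268576]
 [489.6973032  128.12028519]
 [479.94288547  73.64457349]
 [461.55733777 116.14373464]] [-55.65511743 132.06281977]
guide centre ang 112.85197435955213 143.31113167464667
nose 105.86183602982022 113.82283876114968
plate 215.35946657997818 113.44252645771525
```

move_arm(deltas=[{"translation": [-0.02,-0.007,0],"angular": [0,0,-0.011],"claw": 34},{"translation": [-0.038,-0.014,0],"angular": [0,0,-0.02],"claw": 34},{"translation": [-0.056,-0.021,0],"angular": [0,0,-0.03],"claw": 34},{"translation": [-0.056,-0.021,0],"angular": [0,0,-0.03],"claw": 34},{"translation": [-0.056,-0.021,0],"angular": [0,0,-0.03],"claw": 34}])

```text
time_s: 8.78
ee_pos: [558.3, -87.7, 121.0]
orientation: [1.824, 1.57, -2.093]
force: [1.1, 0.2, 0.2]
finger_gap: 0.335
```

```bash
python3 look.py f top; python3 slot.py
```

```text
8.825 [558.30756424 -87.73577276 121.05106924] jaw -134.38719219425883 [-0.18  0.4   1.75 -0.    0.99  2.17] [ 0.8 -0.1  0.5] [-0. -0. -1.]
28 [284.03571429 212.64285714] [-34.92194605  78.44940578] 85.87113358206182 113.99635507902423
```

View pics/top_f.png

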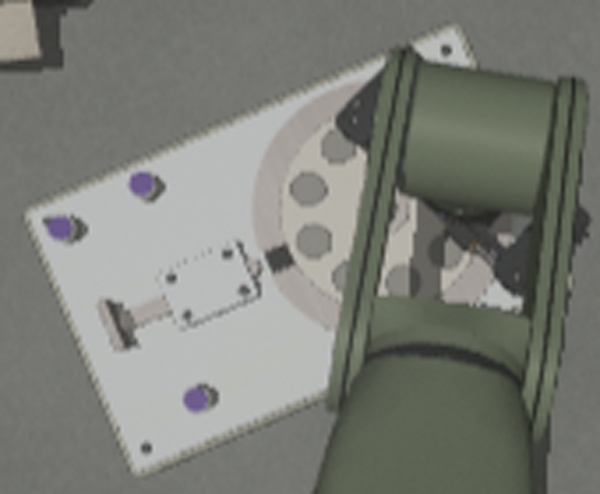

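move_arm(deltas=[{"translation": [0.03,0.012,0],"angular": [0,0,0.0],"claw": 34},{"translation": [0.03,0.012,0.15],"angular": [0,0,0],"claw": 34},{"translation": [0.03,0.012,0.4],"angular": [0,0,0],"claw": 34},{"translation": [0.03,0.012,0.65],"angular": [0,0,0.03],"claw": 20},{"translation": [0,0.1,0.75],"angular": [0,0,0.07],"claw": 0}])

```text
time_s: 9.45
ee_pos: [559.3, -78.1, 198.7]
orientation: [-2.875, 1.567, -0.285]
force: [-0.2, 0.4, -0.6]
finger_gap: 0.155
```

move_arm(deltas=[{"translation": [-0.08,0.2,0],"angular": [0,0,0.05],"claw": 0},{"translation": [-0.16,0.4,0],"angular": [0,0,0.1],"claw": 0},{"translation": [-0.24,0.6,0],"angular": [0,0,0.15],"claw": 0},{"translation": [-0.32,0.8,0],"angular": [0,0,0.2],"claw": 0},{"translation": [-0.4,1.0,0],"angular": [0,0,0.25],"claw": 0}])

```text
time_s: 10.07
ee_pos: [518.1, 23.0, 197.0]
orientation: [2.589, 1.57, -0.316]
force: [0.8, -0.0, 0.1]
finger_gap: 0.004
```

move_arm(deltas=[{"translation": [-0.08,0.2,0],"angular": [0,0,0.05],"claw": 0},{"translation": [-0.16,0.4,0],"angular": [0,0,0.1],"claw": 0},{"translation": [-0.24,0.6,0],"angular": [0,0,0.15],"claw": 0},{"translation": [-0.32,0.8,0],"angular": [0,0,0.2],"claw": 0},{"translation": [-0.4,1.0,0],"angular": [0,0,0.25],"claw": 0}])

```text
time_s: 10.7
ee_pos: [478.1, 123.0, 197.0]
orientation: [2.079, 1.57, -0.042]
force: [0.3, 0.8, 0.2]
finger_gap: 0.006
```

move_arm(deltas=[{"translation": [-0.08,0.2,0],"angular": [0,0,0.05],"claw": 0},{"translation": [-0.16,0.4,0],"angular": [0,0,0.1],"claw": 0},{"translation": [-0.24,0.6,0],"angular": [0,0,0.15],"claw": 0},{"translation": [-0.32,0.8,0],"angular": [0,0,0.2],"claw": 0},{"translation": [-0.4,0.95,0],"angular": [0,0,0.25],"claw": 0}])

```text
time_s: 11.32
ee_pos: [438.1, 218.1, 197.0]
orientation: [1.599, 1.57, 0.264]
force: [-0.5, 0.0, -0.3]
finger_gap: 0.003
```

```bash
python3 look.py g
```

```text
11.475 [438.28187659 217.68646821 196.75611852] jaw 13.150460189410882 [ 0.44  0.22  1.82 -0.    1.11  0.21] [-0.3 -0.7  0.3] [ 0.001 -0.    -1.   ]
```

View pics/wrist_g.png

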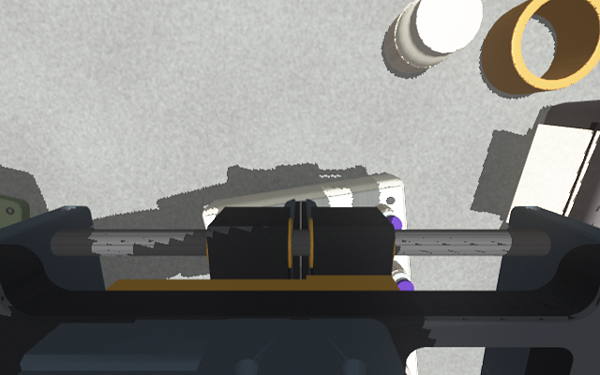

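View pics/scene_g.png

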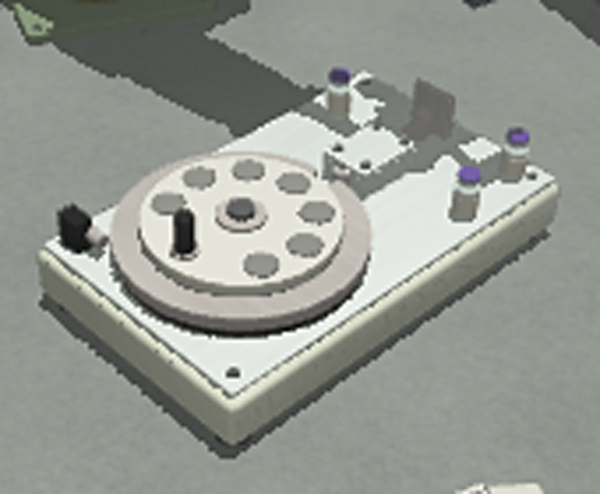

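View pics/top_g.png

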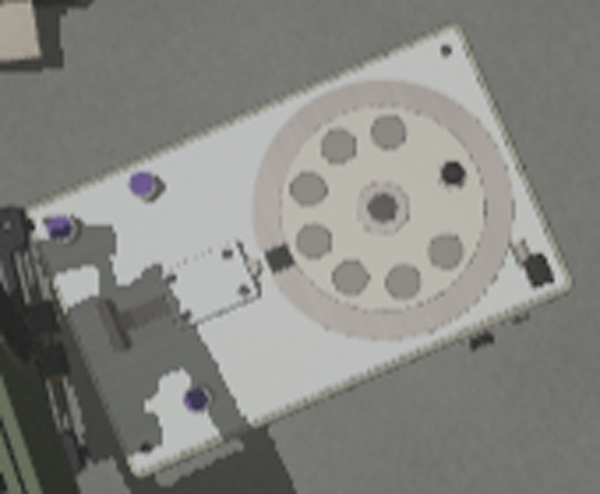

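```bash
python3 slot.py
```

```text
26 [284.19230769 212.61538462] [-34.85313431  78.02749072] 85.45776897707003 114.06924677900881
```

move_arm(deltas=[{"translation": [-0.01,0,-0.18],"angular": [0,0,0.02],"claw": 0},{"translation": [-0.02,-0.01,-0.38],"angular": [0,0,0.04],"claw": 0},{"translation": [-0.03,-0.01,-0.6],"angular": [0,0,0.055],"claw": 0},{"translation": [-0.03,-0.01,-0.8],"angular": [0,0,0.055],"claw": 0},{"translation": [-0.03,-0.01,-0.95],"angular": [0,0,0.055],"claw": 0}])

```text
time_s: 12.1
ee_pos: [435.7, 215.5, 100.6]
orientation: [-0.523, 1.57, -1.694]
force: [-0.3, -0.0, 0.7]
finger_gap: 0.008
```

```bash
python3 look.py i scene
```

```text
12.15 [434.68643869 215.06561176  99.02927411] jaw 22.91600101952468 [ 0.44  0.32  1.96 -0.    0.87  0.04] [ 0.5  0.2 -1.7] [-0.003 -0.002 -1.   ]
```

View pics/scene_i.png

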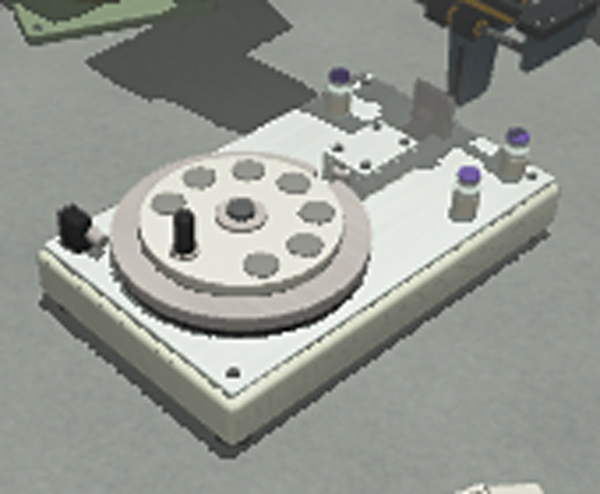

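move_arm(deltas=[{"translation": [0.023,-0.055,0],"angular": [0,0,0],"claw": 0},{"translation": [0.047,-0.11,0],"angular": [0,0,0],"claw": 0},{"translation": [0.07,-0.166,0],"angular": [0,0,0],"claw": 0},{"translation": [0.094,-0.221,0],"angular": [0,0,0],"claw": 0},{"translation": [0.117,-0.276,0],"angular": [0,0,0],"claw": 0}])

```text
time_s: 12.78
ee_pos: [447.2, 189.0, 101.3]
orientation: [2.598, 1.569, 1.429]
force: [-1.2, 2.3, 2.2]
finger_gap: 0.009
```

move_arm(deltas=[{"translation": [0.014,-0.033,0],"angular": [0,0,0],"claw": 0},{"translation": [0.029,-0.067,0],"angular": [0,0,0],"claw": 0},{"translation": [0.043,-0.1,0],"angular": [0,0,0],"claw": 0},{"translation": [0.058,-0.133,0],"angular": [0,0,0],"claw": 0},{"translation": [0.07,-0.166,0],"angular": [0,0,0],"claw": 0}])

```text
time_s: 13.4
ee_pos: [454.3, 172.1, 101.0]
orientation: [1.508, 1.57, 0.341]
force: [-1.3, 3.1, 2.4]
finger_gap: 0.003
```

```bash
python3 look.py j scene,top
```

```text
13.5 [454.41646684 171.73049838 100.95094755] jaw 23.10234096650516 [ 0.34  0.31  1.96 -0.    0.87 -0.06] [0.4 2.  0.8] [ 0.001 -0.    -1.   ]
```

View pics/scene_j.png

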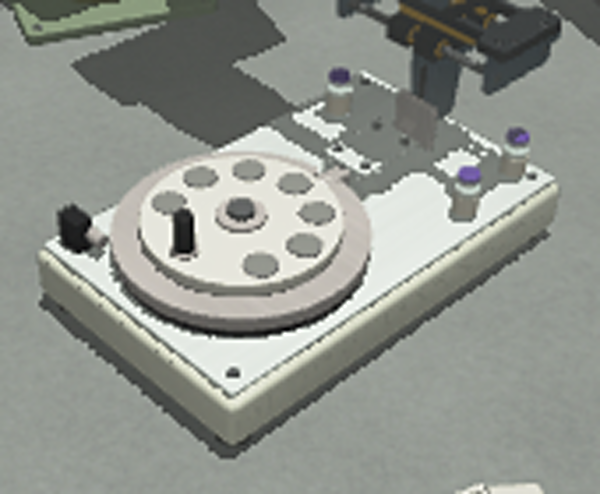

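View pics/top_j.png

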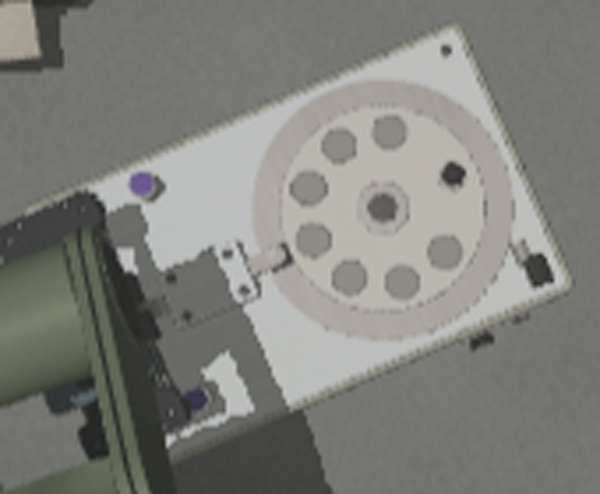

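move_arm(deltas=[{"translation": [0.012,-0.028,0],"angular": [0,0,0],"claw": 0},{"translation": [0.024,-0.056,0],"angular": [0,0,0],"claw": 0},{"translation": [0.036,-0.084,0],"angular": [0,0,0],"claw": 0},{"translation": [0.047,-0.11,0],"angular": [0,0,0],"claw": 0},{"translation": [0.055,-0.13,0],"angular": [0,0,0],"claw": 0}])

```text
time_s: 14.12
ee_pos: [459.7, 159.1, 100.9]
orientation: [1.53, 1.571, 0.363]
force: [0.5, 3.2, 0.2]
finger_gap: 0.004
```

move_arm(deltas=[{"translation": [0.004,-0.009,0],"angular": [0,0,0],"claw": 0},{"translation": [0.008,-0.018,0],"angular": [0,0,0],"claw": 0},{"translation": [0.008,-0.018,0],"angular": [0,0,0],"claw": 0},{"translation": [0.012,-0.028,0],"angular": [0,0,0],"claw": 0},{"translation": [0.012,-0.028,0],"angular": [0,0,0],"claw": 0}])

```text
time_s: 14.75
ee_pos: [460.9, 156.4, 101.0]
orientation: [1.136, 1.571, -0.031]
force: [0.3, 4.0, 0.4]
finger_gap: 0.006
```

move_arm(deltas=[{"translation": [0.004,-0.009,0],"angular": [0,0,0],"claw": 0},{"translation": [0.004,-0.009,0],"angular": [0,0,0],"claw": 0},{"translation": [0.008,-0.018,0],"angular": [0,0,0],"claw": 0},{"translation": [0.008,-0.018,0],"angular": [0,0,0],"claw": 0},{"translation": [0.008,-0.018,0],"angular": [0,0,0],"claw": 0}])

```text
time_s: 15.38
ee_pos: [461.0, 156.0, 101.0]
orientation: [3.104, 1.568, 1.936]
force: [-2.1, 9.2, 1.3]
finger_gap: 0.004
```

```bash
python3 look.py k scene,top
```

```text
15.475 [461.02324974 155.97663664 101.01482002] jaw 23.03271915417865 [ 0.3   0.32  1.96  0.    0.87 -0.1 ] [-1.7  8.8  1. ] [-0.001  0.003 -1.   ]
```

View pics/scene_k.png

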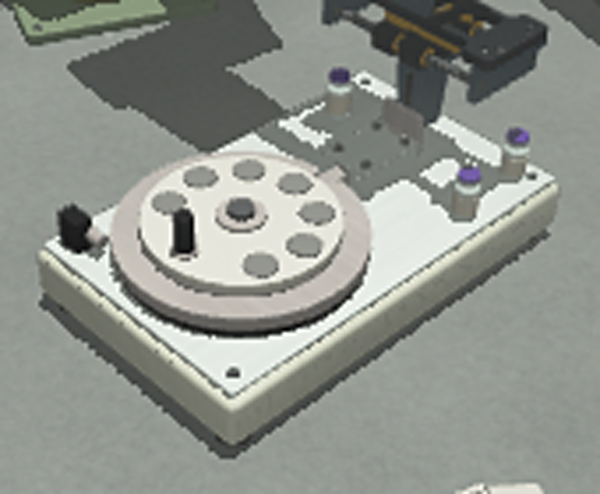

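move_arm(deltas=[{"translation": [0.004,-0.009,0],"angular": [0,0,0],"claw": 0},{"translation": [0.006,-0.014,0],"angular": [0,0,0],"claw": 0},{"translation": [0.006,-0.014,0],"angular": [0,0,0],"claw": 0},{"translation": [0.006,-0.014,0],"angular": [0,0,0],"claw": 0},{"translation": [0.006,-0.014,0],"angular": [0,0,0],"claw": 0}])

```text
time_s: 16.1
ee_pos: [461.1, 155.9, 101.1]
orientation: [3.109, 1.565, 1.939]
force: [-4.3, 13.9, 1.1]
finger_gap: 0.001
```

Hard stop: 14.5 N with no further travel. I'll back off, lift, move clear and check.

move_arm(deltas=[{"translation": [-0.02,0.05,0],"angular": [0,0,0],"claw": 0},{"translation": [-0.06,0.15,0],"angular": [0,0,0],"claw": 0},{"translation": [-0.12,0.28,0],"angular": [0,0,0],"claw": 0},{"translation": [-0.2,0.47,0],"angular": [0,0,0],"claw": 0},{"translation": [-0.28,0.66,0],"angular": [0,0,0],"claw": 0}])

```text
time_s: 16.73
ee_pos: [433.5, 220.0, 100.9]
orientation: [-0.72, 1.57, -1.888]
force: [0.7, 0.7, 0.1]
finger_gap: 0.004
```

move_arm(deltas=[{"translation": [0,0,0.2],"angular": [0,0,0],"claw": 0},{"translation": [0,0,0.4],"angular": [0,0,0],"claw": 0},{"translation": [0,0,0.6],"angular": [0,0,0],"claw": 0},{"translation": [0,0,0.8],"angular": [0,0,0],"claw": 0},{"translation": [0,0,1.0],"angular": [0,0,0],"claw": 0}])

```text
time_s: 17.35
ee_pos: [433.6, 219.5, 201.5]
orientation: [-0.73, 1.57, -1.897]
force: [0.7, 0.2, -0.1]
finger_gap: 0.005
```

move_arm(deltas=[{"translation": [-0.1,0.1,0.1],"angular": [0,0,0],"claw": 0},{"translation": [-0.2,0.2,0.2],"angular": [0,0,0],"claw": 0},{"translation": [-0.3,0.3,0.3],"angular": [0,0,0],"claw": 0},{"translation": [-0.3,0.4,0.3],"angular": [0,0,0],"claw": 0},{"translation": [-0.3,0.4,0.3],"angular": [0,0,0],"claw": 0}])

```text
time_s: 17.98
ee_pos: [404.0, 260.0, 230.6]
orientation: [-0.873, 1.57, -2.039]
force: [-0.3, -0.3, -0.5]
finger_gap: 0.004
```

```bash
python3 look.py z scene,top
python3 - <<'E'
from h import *
s=pickle.load(open('top.pkl','rb'));f=s['frame'].astype(int);box=np.zeros(f.shape[:2],bool);box[140:285,205:375]=1
for a,ce,st in blobs((f[:,:,2]-f[:,:,1]>20)&box): print(a,ce,cast(s,ce,101)[:2])
d=s['frame']
cv2.imwrite('pics/topfull.png',d[:,:,::-1])
E
```

```text
18.075 [404.06539636 259.14110283 230.3777014 ] jaw 23.11851120395889 [ 0.55  0.17  1.78 -0.    1.19  0.14] [ 0.5 -0.9  0. ] [-0.001 -0.001 -1.   ]
33 [244.39393939 191.51515152] [561.92900473 150.79720463]
39 [221.23076923 204.        ] [529.48346977 212.27891622]
36 [259.97222222 252.91666667] [399.1266713  110.31391839]
```

View pics/top_z.png

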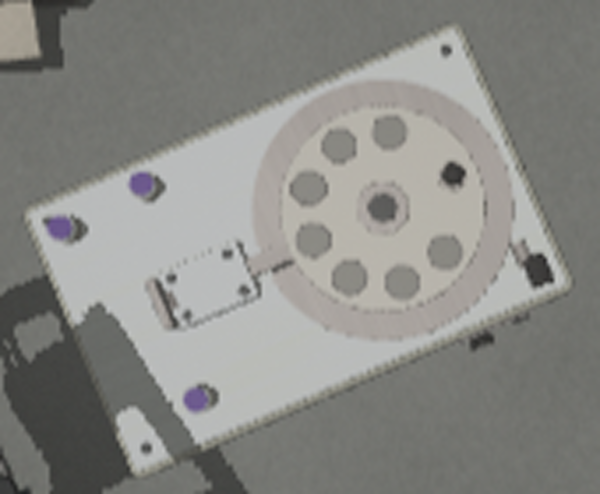

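View pics/scene_z.png

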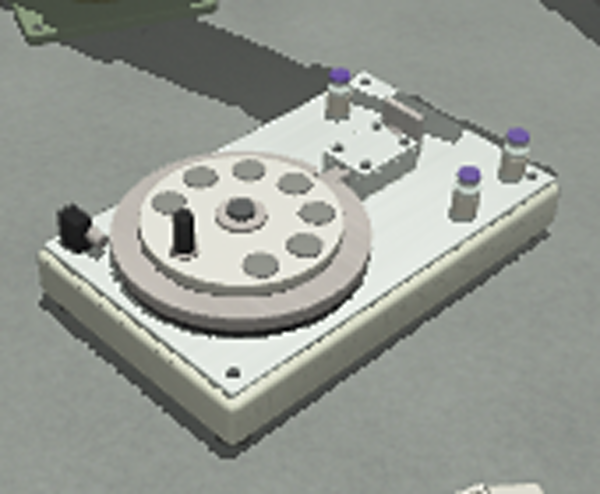

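View pics/topfull.png

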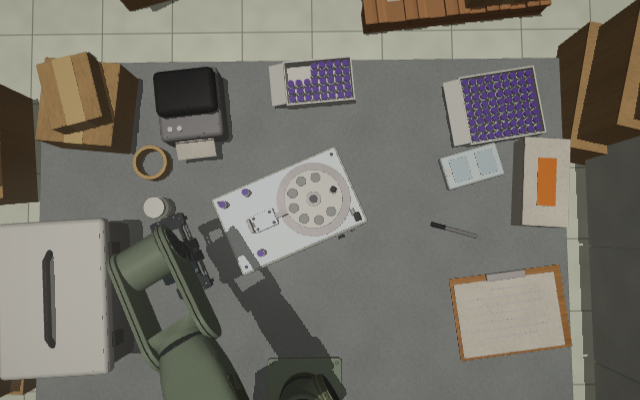

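```bash
python3 -c "
from bench import manip
print(manip.sign_off())"
```

```text
the job is handed in; nothing more can be done
None
```

The turntable is locked. I turned the dial about 158° clockwise by the finger post, with the jaws held loosely around it. I then pushed the lock bar's plate with the closed fingers until the bar was in the slot and hit its stop. The job was handed in at about 18 s of the 56 s allowed.

- **Alignment:** before the bar went in, the slot measured about 114.0° against a bar axis of 113.0–113.4°. That is roughly 1–2 mm off at the rim, inside the 5 mm tolerance.
- **Bar home:** at the stop the force rose from about 4 N to 14.5 N while the last 1.5 mm commanded gave almost no travel. The final pictures show the plate against the guide and the bar filling the slot.
- **Vials:** all three measure within 1 mm of where they started.
- **Bench items:** the tape roll, jar, marker and cold brick look unmoved in the top view; I did not measure them.
- **End state:** the gripper was well clear of everything. None of these checks failed or disagreed.

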